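# Hold a spread circlip at the groove of a bench rotator's axle

### The arm

A 6-joint arm with a two-finger parallel gripper is mounted at the origin on the work surface. World frame = base frame: x ahead of the robot, y to its left, z up, the work surface at z = 0. Lengths are in mm, angles in rad, forces in N, time in s.
With the tool pointing down it reaches from about 350 to 775 mm from the base axis. Payload 7.3 kg.
Tool frame: the origin (TCP) lies on the centre line of the jaws, within the pads' length; the fingertips stand 17 mm ahead of it and the grasp point (between the pads) lies 2 mm behind it; z points along the fingers, y is the line along which they close (so a half turn about z gives the same grasp; the last joint's range is limited). The gripper opens to 92 mm and grips with 3 to 60 N. Pads are 19 mm wide; open, the fingers measure 130 mm over their backs; the gripper's body (75 mm by 190 mm) begins 47 mm behind the grasp point.
Start: joints at [-1.354, 0.342, 1.524, -0, 1.275, -0.146], TCP at [186.342, -490.836, 243.741] pointing down, gripper open.
Joint ranges: [-2.53, 2.53], [-0.77, 2.02], [0.04, 2.7], [-1, 4.14], [0.28, 2.66], [-3.11, 3.11]. Speed limits (rad/s): [2.57, 2.57, 3.14, 3.14, 3.14, 3.14].

### API

Orientations are given as [roll, pitch, yaw] about the fixed x, y, z axes, in that order (R = Rz(yaw) Ry(pitch) Rx(roll)).
In Python, from plant import bot gives the robot as it stands. The module is installed in compiled form; this text tells all that it offers.
- The arm moves only by the shell command python3 -m pendant 'ROWS'. ROWS is JSON, a list of rows, each a list of 3 entries, a list of its own where there are three numbers: the shift along the world's x, y, z as a fraction of full scale, then the turn, a rotation vector about the world's x, y, z as a fraction of full scale, then the opening, from -1 (shut) to 1 (fully open), so that 0 is half open. In form: [[[tx, ty, tz], [rx, ry, rz], claw], ...]. A call has exactly 10 rows; each row shifts and turns the commanded pose from where the row before left it; what a row does not reach is not made up. Full scale, the value 1, is 30 mm for a shift and 0.12 rad for a turn. A row lasts 1/12 s, in which the tool goes at most 41.7 mm and 7.16 degrees, less where a joint would pass 70% of its speed; a pose out of reach is approached as far as the arm can. A call with a number of a shift or a turn outside -1 to 1 is refused whole. A call with a gripper value outside its range is refused whole. The fingers move at their own pace and stop on an object; the grip force is fixed at half the most. Time passes only in rows, so rows that do not move let the fingers close, or fill a call up. It gives the time, the measured TCP pose, the force, the opening and the grip force at its end, in the units of the state.
- bot.get_obs(): the state, without advancing time (a new reading comes with each control period).
- bot.capture(name): name is "scene" or "side" or "wrist"; returns the picture (480x640x3 uint8, blue, green, red); there is no depth.
- bot.camera_params(name): a dict with "fovy" (degrees; the focal length in pixels is half the picture's height over the tangent of half this angle, whatever the lens; pixels are square), "cx", "cy" (the principal point, pixels), "distortion" ([k1, k2, p1, p2, k3] as OpenCV has them; the pictures are not rectified), "camera_from_world" (4x4, takes a point from world to camera coordinates). Camera axes: x right, y down, z forward; pixel columns grow to the right and rows downward; lengths in mm; the calibration is good to about 2 mm. A picture is of the moment at which its call begins: read the wrist's pose just before it. camera_params takes no time and is no camera call; for the wrist camera it gives the pose at the moment of the call.
- bot.close_job(): hands the job in; it is judged then, once.
The state is a dict: "time": time; "joint_positions": joint angles; "dq": joint speeds; "tau": joint torques, N m; "tool_pos": TCP position; "tcp_rot": TCP orientation; "contact_force": force on the tool from outside, world axes, zero at the start; "moment": the same for the moment, N m; "grip_width": finger opening in mm; "finger_force": force on a finger pad.
Only numpy, scipy, OpenCV 4.12 (cv2) and the standard library are available. Lean on these libraries where they do the work, as an engineer would, in place of code of your own. Each camera call takes 0.05 s, during which the arm holds its last target. There are 200 camera calls.

### The job

The tube rotator needs its circlip back on. Pick up the circlip pliers from their stand by squeezing both handles fully so that the brass clip on their tips spreads, bring the clip in below the amber shield, lower it gently over the end of the upright axle and stop level with the dark groove, with the open clip centred round the axle and not touching it. Finish holding it there with the handles still squeezed; do not hit the shield or disturb the bottle, the amber tray or the tip box.

Things in the scene. Friction and masses are not known exactly. Their poses are not given: they have to be found in the camera images.
- grip_point (a point): grasp here: middle between the two red handles of the circlip pliers, half-way up them, 51 mm above the bench at the start. x points ahead to the clip, y across the handles, z up. Handles: upright-sided bars 12 mm high, 9 mm thick; red straight part from 27 mm ahead to 47 mm behind. Outside width here 57 mm at rest (splayed to the back), 36 mm and parallel when squeezed to the stop.
- jaw_left (a joint): how far the left half of the pliers is squeezed, rad: 0 at rest (clip relaxed), 0.152 at the stop (clip fully spread); the right half mirrors it. A spring resists, about 9 N per handle at the stop: a grip of 20 N or more squeezes them home, 40 to 60 N also keeps the pliers from sagging.
- pliers: steel circlip pliers, red handles, about 0.2 kg, 220 mm long, lying level. Origin on the pivot's axis at the underside, 70 mm ahead of grip_point and 6 mm lower; same axes. All of it is 0 to 16 mm above the origin's level except the two tips, which bend down to the clip.
- clip_centre (a point): centre of the brass C-shaped clip when spread, at mid-thickness; fixed in the pliers' frame, same axes, 149 mm ahead of grip_point, 26 mm lower. Clip 3 mm thick, level, pinned on the pliers' tips for good; its open side faces the handles. Spread: round, 42 mm inside, 50 mm outside. Relaxed: oval, 33 mm wide, does not pass the axle. The jaws above are 20 to 32 mm over its mid-plane, behind the opening.
- stand: fixed white stand under the pliers; origin on the bench below their pivot (within 6 mm), x along the pliers. Base 6 mm high, 90 mm wide; two supports 45 mm high: from 12 mm behind to 12 mm ahead of the origin, and from 101 to 115 mm behind it; between them, at grip_point, it is free for fingers.
- groove_centre (a point): on the vertical axle's axis at mid-height of its dark groove, 95 mm above the bench. Steel axle 36 mm in diameter, its end 15 mm above this point; groove 8 mm high, 31 mm in diameter. Aluminium collar, 52 mm in diameter, top 10 mm below this point. x, y along the housing's sides, z up; come in under the shield from the open -x side.
- rotator: fixed tube rotator without its shield: grey housing 150 x 150 x 55 mm, on it a blue disc 100 mm in diameter with its top at 79 mm, then collar and axle. Origin on the bench under the axle's axis; same axes as groove_centre.
- shield_centre (a point): centre of the underside of the amber shield: a fixed level plate 70 mm (along x) by 105 mm (along y), 4 mm thick, 185 mm above the bench, 75 mm over the axle's end. Its near edge is 33 mm to -x of the axle's axis. Same axes as groove_centre.
- shield: the fixed amber shield with its only post, 12 mm thick, 25 mm to +x and 58 mm to +y of the axle's axis; origin and axes as rotator
- bottle_mid (a point): bystander: clear bottle with black cap, 76 mm in diameter, 150 mm high; its centre
- tray_mid (a point): bystander: open amber casting tray 100 x 100 x 55 mm; its centre
- tip_box_mid (a point): bystander: blue box of yellow pipette tips 120 x 85 x 60 mm; its centre
There are look-alikes about, which are no part of the job. What is meant by the rotator is not pink or purple, and is the larger of those in its own colour.

How it is judged (in metres and radians):
On the way, in this order (a step that is already met when the one before it is completed fails the run):
1. the pliers are squeezed, the clip spread, and they are lifted clear of the stand (value of joint jaw_left above 0.125 rad and contact force between pliers and stand below 0.05 N and height (world z) of grip_point above 0.06 m), for 0.1 s.
2. the spread clip is over the end of the axle, below the shield (value of joint jaw_left above 0.125 rad and horizontal distance between clip_centre and groove_centre below 0.008 m and z of clip_centre in the frame of groove_centre between 0.01 and 0.075 m), for 0.1 s.
At the end, for the whole second after the job is handed in: The gripper holds the pliers squeezed (joint above 0.13 of 0.152 rad, finger force above 8 N); the clip's centre is within 3 mm of the axle's axis and within 2.8 mm of the groove's mid-height, the pliers level within 0.09 rad, still, and not resting on the rotator (under 1 N) or the shield (value of joint jaw_left above 0.13 rad and horizontal distance between clip_centre and groove_centre below 0.003 m and z of clip_centre in the frame of groove_centre between -0.0028 and 0.0028 m and angle between pliers's own z axis and vertical below 0.09 rad and contact force between pliers and rotator below 1 N and contact force between pliers and shield below 0.5 N and contact force between pliers and the fingers above 8 N and linear speed of pliers below 0.02 m/s); the arm keeps its last pose, push and grip.
It fails at once if the clip or pliers pressed hard on the rotator (contact force between pliers and rotator above 12 N).
It fails at once if the shield is hit (contact force between any of pliers, the arm, the fingers and shield above 3 N).
It fails at once if a bystander is disturbed (distance of any of bottle_mid, tray_mid, tip_box_mid from where it was at the start of the episode above 0.02 m).
It also fails if it takes over 51 s, if anything falls off the work surface, if the arm or the gripper's body presses on something with over 40 N, if the wrist force passes 120 N, or if a joint passes its speed limit or range.

## Working session

There is one attempt and no reset: what is moved stays moved. The work goes in short steps, Python scripts to look and compute and a shell command to move; the robot and the scene stay as the last step left them, time stands still between calls to the robot, and variables do not carry over. Pictures are saved under pics/ and viewed, at most 12 in all, crops included, and the job is handed in when it is done.

```bash
mkdir -p pics; cat > h.py <<'E'
import numpy as np, cv2
from plant import bot
def K(p):
    f=240/np.tan(np.radians(p["fovy"])/2); return np.array([[f,0,p["cx"]],[0,f,p["cy"]],[0,0,1]])
def ray(p,uv):
    T=np.array(p["camera_from_world"]); n=cv2.undistortPoints(np.array(uv,float).reshape(-1,1,2),K(p),np.array(p["distortion"])).reshape(-1,2)
    d=np.c_[n,np.ones(len(n))]@T[:3,:3]; c=-T[:3,:3].T@T[:3,3]; return c,d
def plane(p,uv,z):
    c,d=ray(p,uv); return c+d*((z-c[2])/d[:,2])[:,None]
def proj(p,P):
    T=np.array(p["camera_from_world"]); r=cv2.Rodrigues(T[:3,:3])[0]
    return cv2.projectPoints(np.array(P,float).reshape(-1,1,3),r,T[:3,3],K(p),np.array(p["distortion"]))[0].reshape(-1,2)
E
python3 - <<'E'
from h import *
for n in ["scene","side","wrist"]:
    p=bot.camera_params(n); im=bot.capture(n); cv2.imwrite(f"pics/{n}0.png",im)
    T=np.array(p["camera_from_world"]); print(n,p["fovy"],p["distortion"],(-T[:3,:3].T@T[:3,3]).round(),T[2,:3].round(2))
print(bot.get_obs())
E
```

```text
scene 45.96505517118041 [0.0296551 0.        0.        0.        0.       ] [1150. -562. 1051.] [-0.47  0.47 -0.75]
side 42.93374787242222 [-0.08760757  0.          0.          0.          0.        ] [ 280.  898. 1061.] [ 0.21 -0.68 -0.71]
wrist 66.08155454811356 [0.01168776 0.         0.         0.         0.        ] [ 263. -461.  385.] [-0.28 -0.11 -0.95]
{'time': 0.15, 'joint_positions': array([-1.35401214e+00,  3.42596704e-01,  1.52474994e+00, -5.31394508e-06,
        1.27539818e+00, -1.46007303e-01]), 'dq': array([ 0.00083516, -0.00215159, -0.0035624 ,  0.00045485, -0.00157427,
        0.00139722]), 'tau': array([ 1.76184200e-03, -4.31470549e+01, -2.44353032e+01,  7.18406774e-02,
        5.37299307e-02, -8.42771169e-05]), 'tool_pos': array([ 186.27332008, -490.56152492,  243.20357099]), 'tcp_rot': array([-3.14045201e+00, -1.62599980e-04,  3.62792942e-01]), 'contact_force': array([-0.40684664, -0.29387241, -0.0472127 ]), 'moment': array([ 0.01643113, -0.0035632 ,  0.05549278]), 'finger_force': 0.0, 'grip_width': 91.37963685058406}
```

View pics/scene0.png

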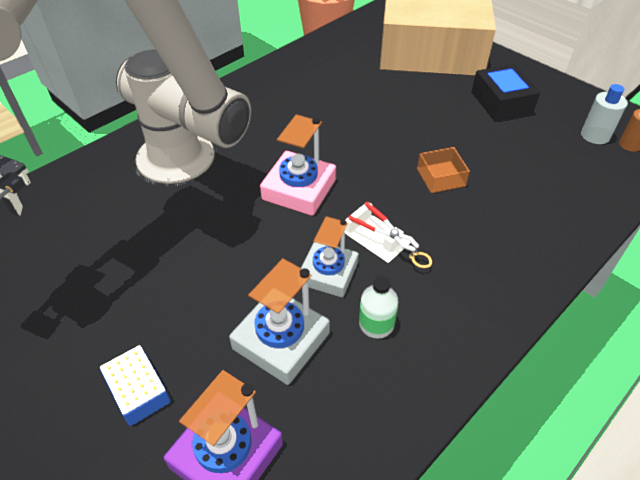

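View pics/side0.png

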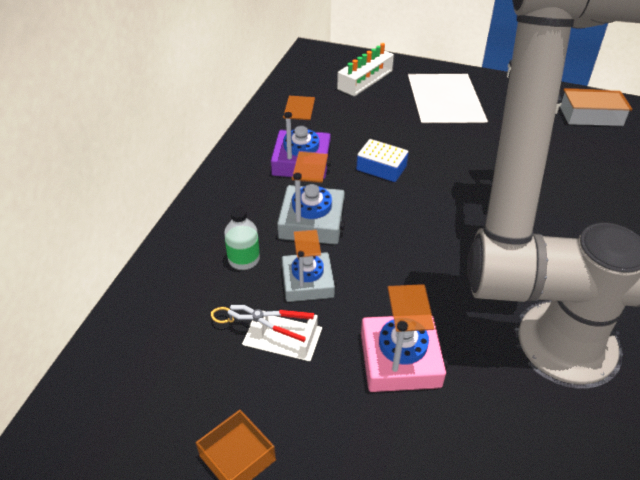

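The candidate rotators in the scene view are pink (298,170), small grey (330,258), large grey (280,325) and purple (222,440). The one meant is the large grey one at scene (280,325) / side (312,205), because it isn't pink or purple and is the larger of the two greys. I'll confirm this in an enlarged crop.

```bash
python3 - <<'E'
from h import *
def crop(n,x,y,w,h,s): return cv2.resize(cv2.imread(f"pics/{n}0.png")[y:y+h,x:x+w],None,fx=s,fy=s,interpolation=cv2.INTER_CUBIC)
a=crop("scene",225,250,110,135,2.7*1.0); b=crop("side",270,145,80,100,3.6)
c=crop("scene",335,195,110,80,3.6); d=crop("side",205,295,125,65,3.2)
def pad(i): 
    o=np.zeros((300 if i.shape[0]<=300 else 370,400,3),np.uint8); i=i[:o.shape[0],:400]; o[:i.shape[0],:i.shape[1]]=i; return o
top=[cv2.resize(x,(400,int(x.shape[0]*400/x.shape[1]))) for x in (c,d)]
def P(x,H): o=np.zeros((H,400,3),np.uint8); x=x[:H,:400]; o[:x.shape[0],:x.shape[1]]=x; return o
cv2.imwrite("pics/comp.png",np.vstack([np.hstack([P(a[:,:],365),P(b,365)]),np.hstack([P(crop("scene",335,195,110,65,3.6),235),P(d,235)])]))
ps,pd=bot.camera_params("scene"),bot.camera_params("side")
print(plane(ps,[[279,316]],110),plane(pd,[[312,191]],110))
E
```

```text
[[ 652.88392863 -191.35652475  110.        ]] [[ 641.62767667 -178.34684645  110.        ]]
```

View pics/comp.png

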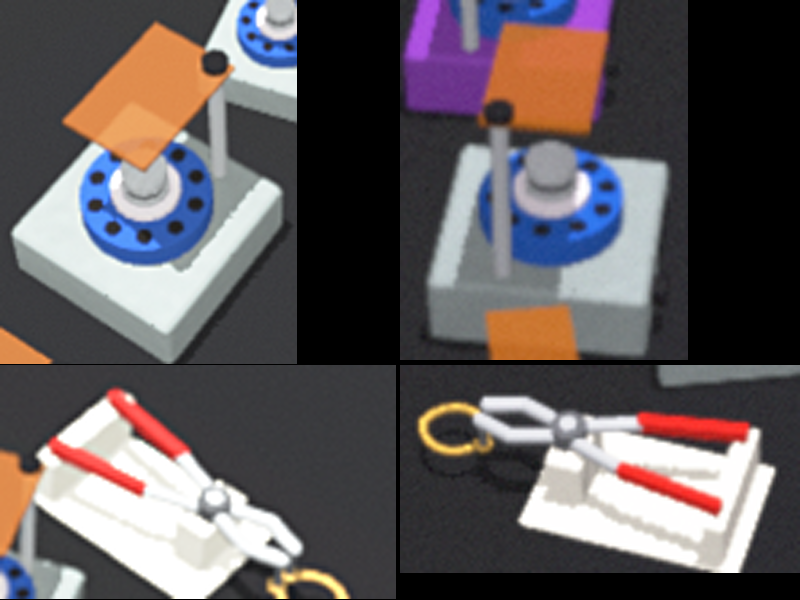

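The crop confirms it: this is the large grey housing with the blue disc, grey axle and amber shield on its own post. The clip side of the pliers points away from the robot. Next I'll compute poses from these pixels.

```bash
python3 - <<'E'
from h import *
ps,pd=bot.camera_params("scene"),bot.camera_params("side")
S=lambda L:np.array(L)/2.7+[225,250]; D=lambda L:np.array(L)/3.6+[270,145]
print("shield sc",plane(ps,S([[155,23],[234,70],[147,170],[63,122]]),189).round())
print("shield sd",plane(pd,D([[104,23],[207,32],[188,131],[82,120]]),189).round())
print("post",plane(ps,S([[222,178]]),55).round(),plane(pd,D([[102,276]]),55).round())
print("axle",plane(pd,D([[150,160]]),110).round(),plane(ps,S([[146,176]]),108).round())
print("housing",plane(ps,S([[13,238],[170,330],[281,190]]),55).round(),plane(pd,D([[69,148],[267,163],[30,290],[249,300]]),55).round())
c=lambda L:np.array(L)/3.6+[335,195]; d=lambda L:np.array(L)/3.2+[205,295]
# pliers: pivot, handle ends (outer/rear tops), clip centre
print("pivot",plane(ps,c([[215,138]]),57).round(),plane(pd,d([[169,63]]),57).round())
print("hand", plane(ps,c([[117,32],[55,83],[185,90],[142,125]]),57).round(), plane(pd,d([[345,67],[316,139],[242,58],[222,107]]),57).round())
im=cv2.imread("pics/side0.png");h=cv2.cvtColor(im,cv2.COLOR_BGR2HSV)
for n,p in(("scene",ps),("side",pd)):
    h=cv2.cvtColor(cv2.imread(f"pics/{n}0.png"),cv2.COLOR_BGR2HSV)
    m=cv2.inRange(h,(15,90,90),(30,255,255)); 
    k,l,s,ce=cv2.connectedComponentsWithStats(m)
    for i in range(1,k):
        if s[i,4]>25: print(n,s[i],plane(p,[s[i,:2]+s[i,2:4]/2-.5],25).round())
E
```

```text
shield sc [[ 600. -129.  189.]
 [ 671. -118.  189.]
 [ 690. -218.  189.]
 [ 621. -232.  189.]]
shield sd [[ 688. -219.  189.]
 [ 620. -231.  189.]
 [ 600. -128.  189.]
 [ 667. -117.  189.]]
post [[ 665. -128.   55.]] [[ 657. -121.   55.]]
axle [[ 644. -184.  110.]] [[ 651. -189.  108.]]
housing [[ 593. -275.   55.]
 [ 731. -243.   55.]
 [ 705. -104.   55.]] [[ 725. -240.   55.]
 [ 585. -270.   55.]
 [ 698.  -92.   55.]
 [ 557. -129.   55.]]
pivot [[645. 174.  57.]] [[642. 178.  57.]]
hand [[535. 200.  57.]
 [538. 136.  57.]
 [604. 193.  57.]
 [604. 149.  57.]] [[532. 145.  57.]
 [531. 205.  57.]
 [598. 159.  57.]
 [596. 200.  57.]]
scene [ 380    0  115   75 5035] [[142. 993.  25.]]
scene [409 252  24  16 185] [[724. 179.  25.]]
side [210 306  25  18 177] [[727. 179.  25.]]
```

```bash
python3 -m pendant '[[[0.7,0.7,0],[0,0,-0.7],1],[[0.8,0.7,0],[0,0,-0.7],1],[[0.8,0.7,0],[0.07,-0.36,0],1],[[0.8,0.7,0],[0.07,-0.36,0],1],[[0.8,0.7,0],[0.07,-0.36,0],1],[[0.8,0.7,0],[0.07,-0.36,0],1],[[0.8,0.7,0],[0.07,-0.36,0],1],[[0.8,0.7,0],[0.07,-0.36,0],1],[[0.8,0.7,0],[0.07,-0.36,0],1],[[0.8,0.7,0],[0.07,-0.36,0],1]]'
python3 -m pendant '[[[0.3,0.3,-0.2],[0.07,-0.36,0],1],[[0.3,0.3,-0.2],[0.07,-0.36,0],1],[[0.3,0.3,-0.2],[0.07,-0.36,0],1],[[0.3,0.3,-0.2],[0.07,-0.36,0],1],[[0.3,0.2,-0.3],[0.07,-0.36,0],1],[[0.3,0.2,-0.3],[0.07,-0.36,0],1],[[0.3,0.2,-0.3],[0.07,-0.36,0],1],[[0.3,0.2,-0.3],[0.07,-0.36,0],1],[[0.1,0.2,-0.1],[0.07,-0.36,0],1],[[0,0,0],[0.07,-0.36,0],1]]'
python3 - <<'E'
from h import *
import time
p=bot.camera_params("wrist");im=bot.capture("wrist");cv2.imwrite("pics/w1.png",im)
print(proj(p,[[647,-186,110]]))
E
```

```text
time: 0.98
tool_pos: [424.2, -279.7, 243.7]
tcp_rot: [3.141, -0.354, 0.195]
contact_force: [0.8, -0.1, -0.3]
grip_width: 91.9
finger_force: 0.0
time: 1.82
tool_pos: [498.3, -213.4, 179.7]
tcp_rot: [3.141, -0.793, 0.196]
contact_force: [-0.1, 0.7, 0.9]
grip_width: 91.7
finger_force: 0.0
[[326.8550032  154.27114811]]
```

View pics/w1.png

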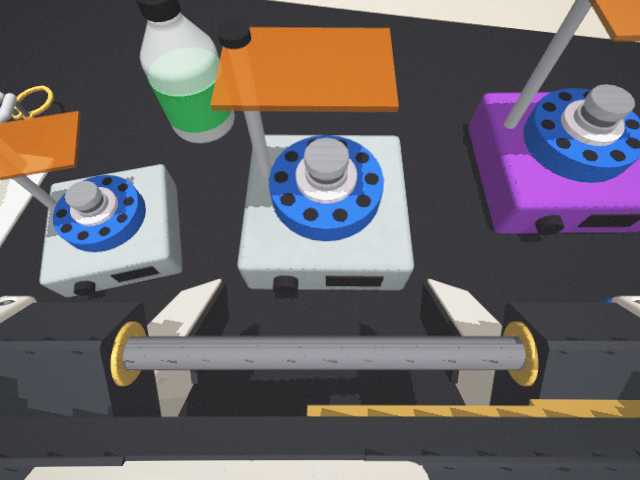

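The wrist view shows the large grey rotator centrally, with the axle end at about (326,152) and nothing hiding the axle. I'll refine this with a circle fit of the disc's far rim (z=79) and of the axle end.

```bash
python3 - <<'E'
from h import *
from scipy.optimize import least_squares
p=bot.camera_params("wrist");im=cv2.imread("pics/w1.png");h=cv2.cvtColor(im,cv2.COLOR_BGR2HSV)
m=cv2.inRange(h,(100,120,60),(125,255,255)); m[:, :255]=0; m[:,395:]=0
m=cv2.morphologyEx(m,cv2.MORPH_CLOSE,np.ones((9,9)))
c=max(cv2.findContours(m,0,1)[0],key=cv2.contourArea).reshape(-1,2)
def fit(uv,z,R):
    P=plane(p,uv,z)[:,:2]
    f=lambda q:np.hypot(*(P-q[:2]).T)-R
    s=least_squares(f,P.mean(0),loss="soft_l1",f_scale=.7); 
    g=least_squares(lambda q:np.hypot(*(P-q[:2]).T)-q[2],[*s.x,R],loss="soft_l1",f_scale=.7)
    return s.x.round(1),np.sqrt((s.fun**2).mean()).round(2),g.x.round(1)
hull=cv2.convexHull(c).reshape(-1,2)
u=hull[hull[:,1]<180]; u=c[(c[:,1]<180)&(cv2.convexHull(c) is not None)]
d=np.array([cv2.pointPolygonTest(hull.reshape(-1,1,2).astype(np.float32),tuple(map(float,x)),True) for x in u]); u=u[d<1.5]
print("disc",len(u),fit(u,79,50))
g=cv2.cvtColor(im,6)
cr=cv2.resize(im[120:215,270:385],None,fx=6,fy=6,interpolation=cv2.INTER_CUBIC)
# predicted overlays: axle end circle for the estimate
x=fit(u,79,50)[0]; t=np.linspace(0,2*np.pi,120)
for z,R,col in((110,18,(0,0,255)),(85,26,(0,255,0)),(79,50,(0,255,255))):
    q=proj(p,np.c_[x[0]+R*np.cos(t),x[1]+R*np.sin(t),0*t+z])
    q=(q-[270,120]+.5)*6-.5
    cv2.polylines(cr,[q.astype(np.int32)],True,col,1)
cv2.imwrite("pics/w1c.png",cr)
E
```

```text
disc 142 (array([ 644.2, -185.9]), np.float64(0.68), array([ 645.8, -185.6,   48.7]))
```

View pics/w1c.png

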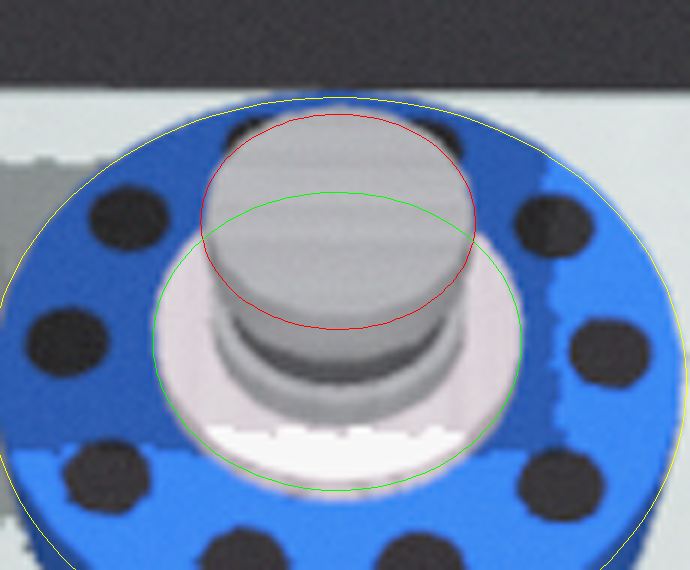

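The disc fit and the axle end agree on an axle axis of about (645.8, -185.9), with yaw about 0.195. Now I'll go over the pliers.

```bash
python3 -m pendant '[[[0,0.3,1],[-0.13,0.65,0],1],[[0,0.9,1],[-0.13,0.65,0],1],[[0.2,1,0.5],[-0.13,0.65,0],1],[[0.2,1,0],[-0.13,0.65,0],1],[[0.3,1,0],[-0.13,0.65,0],1],[[0.3,1,0],[-0.13,0.65,0],1],[[0.3,1,0],[-0.13,0.65,0],1],[[0.3,1,0],[-0.13,0.65,0],1],[[0.3,1,0],[-0.13,0.65,0],1],[[0.3,1,0],[-0.13,0.65,0],1]]'
python3 -m pendant '[[[0.2,1,0],[0,0,-0.25],1],[[0.1,1,-0.3],[0,0,-0.25],1],[[0,1,-0.4],[0,0,-0.25],1],[[0,0.5,-0.4],[0,0,-0.25],1],[[0,0.2,-0.4],[0,0,-0.25],1],[[0,0,-0.4],[0,0,0],1],[[0,0,-0.4],[0,0,0],1],[[0,0,-0.2],[0,0,0],1],[[0,0,0],[0,0,0],1],[[0,0,0],[0,0,0],1]]'
python3 - <<'E'
from h import *
p=bot.camera_params("wrist");im=bot.capture("wrist");cv2.imwrite("pics/w2.png",im)
np.save("p2.npy",p,allow_pickle=True)
h=cv2.cvtColor(im,cv2.COLOR_BGR2HSV)
m=cv2.inRange(h,(0,150,70),(6,255,255))|cv2.inRange(h,(174,150,70),(180,255,255))
k,l,s,ce=cv2.connectedComponentsWithStats(m)
for i in range(1,k):
    if s[i,4]>300:
        b=cv2.boxPoints(cv2.minAreaRect(np.argwhere(l==i)[:,::-1].astype(np.float32)));print(s[i],b.round().tolist(),plane(p,b,57).round(1).tolist())
print(proj(p,[[573,173,57],[643,176,61],[722,180,25]]))
E
```

```text
time: 2.7
tool_pos: [558.8, 22.5, 226.7]
tcp_rot: [-3.125, -0.132, 0.197]
contact_force: [0.3, -0.6, 0.3]
grip_width: 92.1
finger_force: 0.0
time: 3.53
tool_pos: [567.6, 132.3, 150.9]
tcp_rot: [-3.121, -0.135, 0.048]
contact_force: [0.2, -0.3, 0.4]
grip_width: 91.7
finger_force: 0.0
[ 221  207   24  103 1274] [[217.0, 308.0], [230.0, 206.0], [245.0, 208.0], [232.0, 310.0]] [[532.5, 208.0, 57.0], [604.1, 199.4, 57.0], [603.3, 189.3, 57.0], [531.7, 197.4, 57.0]]
[ 291  208   27  104 1303] [[290.0, 209.0], [303.0, 207.0], [319.0, 310.0], [306.0, 312.0]] [[604.3, 159.2, 57.0], [606.1, 150.8, 57.0], [534.9, 136.8, 57.0], [533.0, 145.6, 57.0]]
[[268.29196505 253.96057686]
 [265.28872808 148.28125305]
 [271.19432795  34.78587622]]
```

View pics/w2.png

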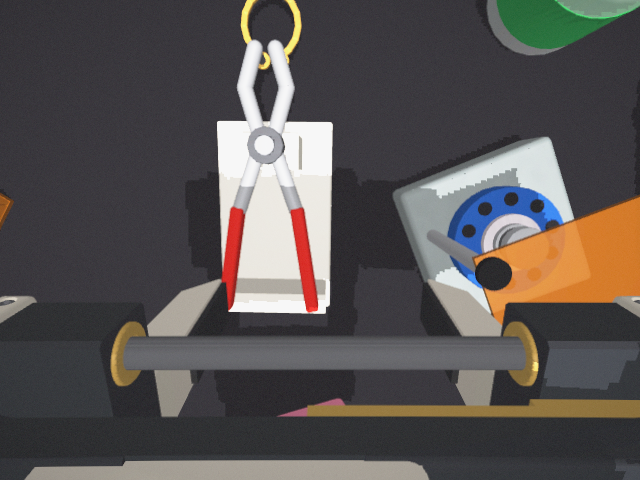

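The pliers lie along x with yaw about 0.04. The handles are at (233,258) and (305,258) and the pivot at (266,146), which puts grip_point at about (575, 173.7). I'll level the tool over it and then descend.

```bash
python3 -m pendant '[[[0.1,0.4,0],[-0.1,0.4,0],1],[[0.15,0.4,0],[-0.07,0.4,0],1],[[0,0.4,0],[0,0.32,-0.05],1],[[0,0.18,-0.3],[0,0,0],1],[[0,0,-0.5],[0,0,0],1],[[0,0,-0.5],[0,0,0],1],[[0,0,-0.3],[0,0,0],1],[[0,0,0],[0,0,0],1],[[0,0,0],[0,0,0],1],[[0,0,0],[0,0,0],1]]'
```

```text
time: 4.42
tool_pos: [575.3, 173.9, 103.5]
tcp_rot: [-3.134, -0.001, 0.044]
contact_force: [-0.3, -0.8, 0.9]
grip_width: 91.8
finger_force: 0.0
```

```bash
python3 -m pendant '[[[0,0,-0.3],[-0.06,0,0],1],[[0,0,-0.4],[0,0,0],1],[[0,0,-0.4],[0,0,0],1],[[0,0,-0.4],[0,0,0],1],[[0,0,-0.3],[0,0,0],1],[[0,0,0],[0,0,0],1],[[0,0,0],[0,0,0],1],[[0,0,0],[0,0,0],-1],[[0,0,0],[0,0,0],-1],[[0,0,0],[0,0,0],-1]]'
python3 -m pendant '[[[0,0,0],[0,0,0],-1],[[0,0,0],[0,0,0],-1],[[0,0,0],[0,0,0],-1],[[0,0,0],[0,0,0],-1],[[0,0,0],[0,0,0],-1],[[0,0,0],[0,0,0],-1],[[0,0,0],[0,0,0],-1],[[0,0,0],[0,0,0],-1],[[0,0,0],[0,0,0],-1],[[0,0,0],[0,0,0],-1]]'
```

```text
time: 5.25
tool_pos: [575.2, 174.1, 49.3]
tcp_rot: [3.142, -0.0, 0.044]
contact_force: [0.5, -0.5, 0.6]
grip_width: 76.6
finger_force: 0.0
time: 6.08
tool_pos: [574.7, 174.0, 48.9]
tcp_rot: [3.141, 0.001, 0.044]
contact_force: [-2.2, -1.4, 5.3]
grip_width: 34.3
finger_force: 30.0
```

```bash
python3 -m pendant '[[[0,0,0.1],[0,0,0],-1],[[0,0,0.2],[0,0,0],-1],[[0,0,0.3],[0,0,0],-1],[[0,0,0.4],[0,0,0],-1],[[0,0,0.4],[0,0,0],-1],[[0,0,0.4],[0,0,0],-1],[[0,0,0.3],[0,0,0],-1],[[0,0,0.2],[0,0,0],-1],[[0,0,0.1],[0,0,0],-1],[[0,0,0],[0,0,0],-1]]'
python3 - <<'E'
from h import *
ims=[]
o=bot.get_obs();print(o["tool_pos"],o["moment"],o["contact_force"])
for n in("side","scene","wrist"):
    p=bot.camera_params(n);im=bot.capture(n);cv2.imwrite(f"pics/{n}3.png",im);np.save(f"p{n}3.npy",p,allow_pickle=True)
    t=o["tool_pos"]; c,s=np.cos(.044),np.sin(.044)
    q=proj(p,[t+[149*c,149*s,-24]])[0];print(n,q)
    if n=="wrist": w=cv2.resize(im,(400,300)); continue
    x,y=np.round(q).astype(int)-[25,25]; x,y=max(x,0),max(y,0)
    k=cv2.resize(im[y:y+60,x-20:x+60],(400,300),interpolation=cv2.INTER_CUBIC); ims.append(k)
cv2.imwrite("pics/c3.png",np.vstack([np.hstack(ims),np.hstack([w,0*w])]))
E
```

```text
time: 6.92
tool_pos: [575.1, 174.1, 121.5]
tcp_rot: [3.142, -0.0, 0.044]
contact_force: [-1.0, -0.3, -2.9]
grip_width: 34.8
finger_force: 30.0
[575.0631709  174.07858163 121.46339125] [ 0.03874377  0.0842443  -0.01916292] [-1.01361474 -0.31027001 -2.85972811]
side [219.18507377 293.62810393]
scene [425.28738039 238.61744548]
wrist [325.07491347 -73.95903275]
```

View pics/c3.png

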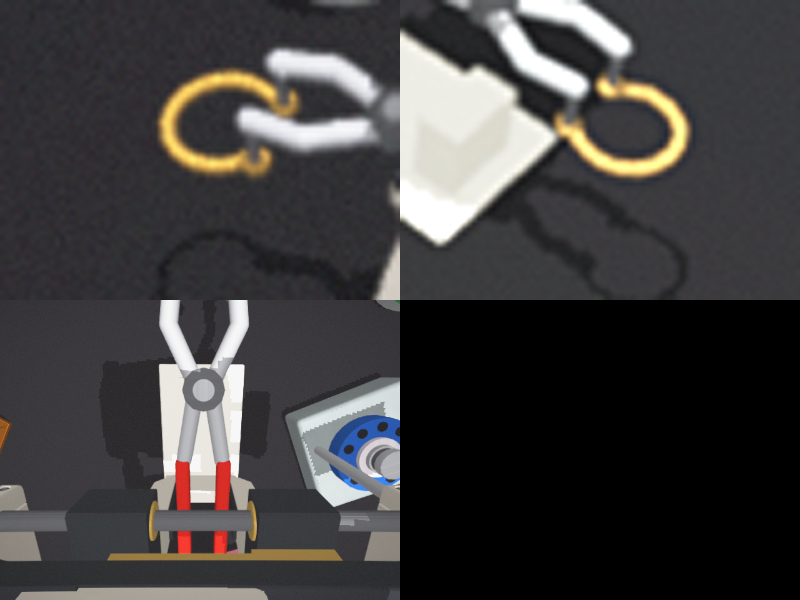

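```bash
cat >> h.py <<'E'
from scipy.optimize import least_squares
def clip(ims,ps,guess):
    """joint fit of the spread clip: outer outline R=25 seen in several views -> x,y,z"""
    obs=[]
    for im,p in zip(ims,ps):
        q=proj(p,[guess])[0]; big=cv2.resize(im,None,fx=4,fy=4,interpolation=cv2.INTER_CUBIC)
        m=cv2.inRange(cv2.cvtColor(big,cv2.COLOR_BGR2HSV),(12,80,70),(32,255,255))
        c=np.round(q*4+1.5).astype(int); k=np.zeros_like(m); cv2.circle(k,tuple(map(int,c)),90,255,-1); m&=k
        pts=cv2.convexHull(np.argwhere(m>0)[:,::-1].astype(np.int32)).reshape(-1,2)
        ct=np.vstack([x.reshape(-1,2) for x in cv2.findContours(m,0,1)[0]])
        hu=pts.reshape(-1,1,2).astype(np.float32)
        ct=np.array([x for x in ct if abs(cv2.pointPolygonTest(hu,tuple(map(float,x)),True))<1.5])
        obs.append((p,(ct-1.5)/4))
    def each(z):
        r=[]
        for p,u in obs:
            P=plane(p,u,z)[:,:2]
            s=least_squares(lambda q:np.hypot(*(P-q[:2]).T)-25,np.array(guess[:2],float),loss="cauchy",f_scale=.5)
            r.append((s.x,np.median(abs(s.fun)),len(u)))
        return r
    zs=np.arange(guess[2]-12,guess[2]+12,.5)
    if len(obs)>1:
        z=min(zs,key=lambda z:np.linalg.norm(each(z)[0][0]-each(z)[1][0]))
    else: z=guess[2]
    return z,each(z),each(guess[2])
E
python3 - <<'E'
from h import *
ps=[np.load(f"p{n}3.npy",allow_pickle=True).item() for n in("side","scene")]; ims=[cv2.imread(f"pics/{n}3.png") for n in("side","scene")]
g=np.array([575.1+149*np.cos(.044),174.1+149*np.sin(.044),97.5]);print(g)
print(clip(ims,ps,g))
E
```

```text
[723.95579127 180.6538848   97.5       ]
(np.float64(98.0), [(array([729.00419407, 176.767711  ]), np.float64(2.069416938222842), 222), (array([727.1383693 , 175.30395143]), np.float64(2.3227108514495463), 223)], [(array([729.24974512, 176.38697156]), np.float64(2.078799724125208), 222), (array([726.92458887, 175.6780297 ]), np.float64(2.3321366487048287), 223)])
```

```bash
cat >> h.py <<'E'
def clip2(im,p,g,yaw,z=None,fs=10):
    """ring pixels of the clip's front part, cast on the plane z, circle R=23 -> x,y"""
    z=g[2] if z is None else z
    big=cv2.resize(im,None,fx=4,fy=4,interpolation=cv2.INTER_CUBIC)
    m=cv2.inRange(cv2.cvtColor(big,cv2.COLOR_BGR2HSV),(12,80,70),(32,255,255))
    u=(np.argwhere(m>0)[:,::-1]-1.5)/4; u=u[np.hypot(*(u-proj(p,[g])[0]).T)<30]
    P=plane(p,u,z)[:,:2]; h=np.array([np.cos(yaw),np.sin(yaw)]); c=np.array(g[:2],float)
    for _ in range(4):
        d=P-c; r=np.hypot(*d.T); k=(d@h>-8)&(abs(r-23)<fs)
        c=least_squares(lambda q:np.hypot(*(P[k]-q[:2]).T)-q[2],[*c,23],loss="soft_l1",f_scale=1).x; R=c[2];c=c[:2]
    return c.round(2),R.round(2),k.sum()
E
python3 - <<'E'
from h import *
g=np.array([725,178,97.5])
for n in("side","scene"):
    p=np.load(f"p{n}3.npy",allow_pickle=True).item(); im=cv2.imread(f"pics/{n}3.png")
    for z in (95,97.5,100): print(n,z,*clip2(im,p,g,.044,z))
p=np.load("pwrist3.npy",allow_pickle=True).item(); im=cv2.imread("pics/wrist3.png")
h=cv2.cvtColor(im,cv2.COLOR_BGR2HSV)
m=cv2.inRange(h,(0,150,70),(6,255,255))|cv2.inRange(h,(174,150,70),(180,255,255))
m[400:]=0
k,l,s,ce=cv2.connectedComponentsWithStats(m)
for i in range(1,k):
    if s[i,4]>300:
        for r in(270,300,325,350,380):
            x=np.where(l[r]==i)[0]
            if len(x): print(i,r,plane(p,[[x.mean(),r]],129.5).round(1))
b=cv2.inRange(cv2.cvtColor(im[100:190,260:400],6),90,150)
print(plane(p,[[325,144]],133))
E
```

```text
side 95 [727.86 177.42] 23.61 2671
side 97.5 [726.68 179.28] 23.57 2668
side 100 [725.59 181.15] 23.46 2675
scene 95 [723.72 180.71] 23.51 2352
scene 97.5 [724.84 178.77] 23.44 2354
scene 100 [725.94 176.83] 23.39 2355
1 270 [[600.5 188.2 129.5]]
1 300 [[587.6 187.8 129.5]]
1 325 [[576.3 186.9 129.5]]
2 270 [[601.7 162.8 129.5]]
2 300 [[588.7 162.3 129.5]]
2 325 [[577.4 161.9 129.5]]
3 380 [[549.5 186.  129.5]]
4 380 [[550.6 161.1 129.5]]
[[648.819992   177.38703142 133.        ]]
```

The clip is spread and held, at about (725.8, 179.0, 97.5), which matches the prediction. Next is a high carry to the retracted point in front of the shield.

```bash
python3 -m pendant '[[[-0.1,0,0.5],[0,0,0.13],-1],[[-0.2,0,0.8],[0,0,0.13],-1],[[-0.3,0,0.8],[0,0,0.13],-1],[[-0.3,0,0.8],[0,0,0.13],-1],[[-0.3,-0.3,0.8],[0,0,0.13],-1],[[-0.3,-0.5,0.8],[0,0,0.13],-1],[[-0.3,-0.7,0.5],[0,0,0.13],-1],[[-0.3,-0.8,0.26],[0,0,0.13],-1],[[-0.3,-0.8,0],[0,0,0.13],-1],[[-0.3,-0.8,0],[0,0,0.13],-1]]'
python3 -m pendant '[[[-0.4,-0.9,0],[0,0,0],-1],[[-0.4,-0.9,0],[0,0,0],-1],[[-0.4,-0.9,0],[0,0,0],-1],[[-0.4,-0.9,0],[0,0,0],-1],[[-0.4,-0.9,0],[0,0,0],-1],[[-0.4,-0.9,0],[0,0,0],-1],[[-0.4,-0.9,0],[0,0,0],-1],[[-0.4,-0.9,0],[0,0,0],-1],[[-0.4,-0.9,0],[0,0,0],-1],[[-0.4,-0.9,0],[0,0,0],-1]]'
```

```text
time: 7.9
tool_pos: [493.2, 56.1, 278.5]
tcp_rot: [3.141, 0.001, 0.202]
contact_force: [0.9, 0.3, -2.2]
grip_width: 34.2
finger_force: 30.0
time: 8.73
tool_pos: [372.8, -214.0, 278.0]
tcp_rot: [-3.141, 0.002, 0.2]
contact_force: [0.8, -0.3, -2.7]
grip_width: 34.6
finger_force: 30.0
```

```bash
python3 -m pendant '[[[-0.13,-0.6,0],[0,0,0],-1],[[0,-0.3,0],[0,0,0],-1],[[0,0,-0.3],[0,0,0],-1],[[0,0,-0.5],[0,0,0],-1],[[0,0,-0.6],[0,0,0],-1],[[0,0,-0.7],[0,0,0],-1],[[0,0,-0.7],[0,0,0],-1],[[0,0,-0.7],[0,0,0],-1],[[0,0,-0.5],[0,0,0],-1],[[0,0,-0.27],[0,0,0],-1]]'
```

```text
time: 9.57
tool_pos: [369.2, -237.7, 147.8]
tcp_rot: [-3.138, 0.003, 0.202]
contact_force: [-0.2, 1.0, -2.7]
grip_width: 34.5
finger_force: 30.0
```

```bash
cat > m.py <<'E'
from h import *
import sys
o=bot.get_obs();t=o["tool_pos"];y=o["tcp_rot"][2];c,s=np.cos(y),np.sin(y)
g=t+[150.3*c+s,150.3*s-c,-24]
print("tcp",t.round(1),o["tcp_rot"].round(4),"pred",g.round(1),"F",o["contact_force"].round(1))
for n in("side","scene"):
    p=bot.camera_params(n);im=bot.capture(n);cv2.imwrite(f"pics/{n}_{sys.argv[1]}.png",im)
    for z in(g[2]-2,g[2],g[2]+2): print(n,z.round(1),*clip2(im,p,g,y,z))
E
python3 m.py 4
python3 - <<'E'
from h import *
C=[]
for n in("side","scene"):
    p=bot.camera_params(n);im=cv2.imread(f"pics/{n}_4.png")
    q=np.round(proj(p,[[645.8,-185.9,100]])[0]).astype(int);x,y=q-[25,25]
    k=cv2.resize(im[y:y+50,x:x+50],(400,400),interpolation=cv2.INTER_CUBIC)
    a=np.linspace(0,2*np.pi,90)
    for z,R,col in((110,18,(0,0,255)),(85,26,(0,255,0)),(79,50,(0,255,255))):
        e=(proj(p,np.c_[645.8+R*np.cos(a),-185.9+R*np.sin(a),0*a+z])-[x,y]+.5)*8-.5
        cv2.polylines(k,[e.astype(np.int32)],True,col,1)
    C.append(k)
cv2.imwrite("pics/c4.png",np.hstack(C))
E
```

```text
tcp [ 369.2 -237.7  147.8] [-3.138   0.0034  0.2016] pred [ 516.7 -208.6  123.8] F [-0.2  1.  -2.7]
side 121.8 [ 518.83 -211.39] 23.8 2096
side 123.8 [ 518.32 -209.03] 23.75 2096
side 125.8 [ 517.83 -206.66] 23.69 2097
scene 121.8 [ 515.11 -208.23] 23.57 2712
scene 123.8 [ 516.5  -208.99] 23.51 2706
scene 125.8 [ 517.86 -209.75] 23.46 2706
```

View pics/c4.png

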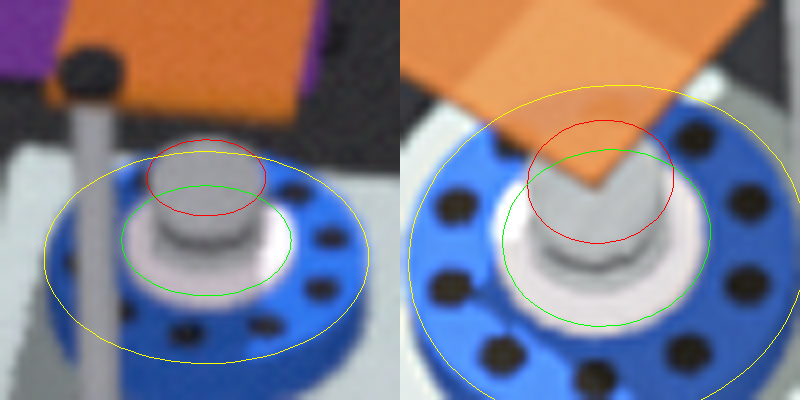

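Both cameras agree on the clip to about 1 mm, and the axle overlay fits to within 1 mm. The refined axle is about (645.5, -186.2). I'll slide in under the shield, straight along the approach, at clip height about 128.

```bash
python3 -m pendant '[[[0,0,0.13],[-0.03,-0.03,0],-1],[[0.3,0.06,0],[0,0,0],-1],[[0.5,0.08,0],[0,0,0],-1],[[0.6,0.1,0],[0,0,0],-1],[[0.7,0.12,0],[0,0,0],-1],[[0.7,0.12,0],[0,0,0],-1],[[0.6,0.1,0],[0,0,0],-1],[[0.5,0.1,0],[0,0,0],-1],[[0.3,0.06,0],[0,0,0],-1],[[0.1,0.02,0],[0,0,0],-1]]'
python3 -m pendant '[[[0,0,0],[0,0,0],-1],[[0,0,0],[0,0,0],-1],[[0,0,0],[0,0,0],-1],[[0,0,0],[0,0,0],-1],[[0,0,0],[0,0,0],-1],[[0,0,0],[0,0,0],-1],[[0,0,0],[0,0,0],-1],[[0,0,0],[0,0,0],-1],[[0,0,0],[0,0,0],-1],[[0,0,0],[0,0,0],-1]]' >/dev/null
python3 m.py 5
python3 - <<'E'
from h import *
C=[]
for n in("side","scene"):
    p=bot.camera_params(n);im=cv2.imread(f"pics/{n}_5.png")
    q=np.round(proj(p,[[645.8,-185.9,110]])[0]).astype(int);x,y=q-[25,25]
    C.append(cv2.resize(im[y:y+50,x:x+50],(400,400),interpolation=cv2.INTER_CUBIC))
cv2.imwrite("pics/c5.png",np.hstack(C))
E
```

```text
time: 10.5
tool_pos: [500.7, -216.8, 155.0]
tcp_rot: [3.136, -0.004, 0.201]
contact_force: [-1.4, 0.1, -2.2]
grip_width: 34.2
finger_force: 30.0
tcp [ 498.8 -217.2  154.2] [ 3.1372e+00 -1.7000e-03  2.0030e-01] pred [ 646.3 -188.3  130.2] F [ 0.1 -0.1 -2.2]
side 128.2 [ 648.08 -192.28] 23.87 1969
side 130.2 [ 647.24 -189.95] 23.84 1985
side 132.2 [ 646.42 -187.64] 23.82 1996
scene 128.2 [ 645.25 -187.55] 23.18 2377
scene 130.2 [ 646.29 -188.35] 23.17 2391
scene 132.2 [ 647.33 -189.14] 23.16 2402
```

View pics/c5.png

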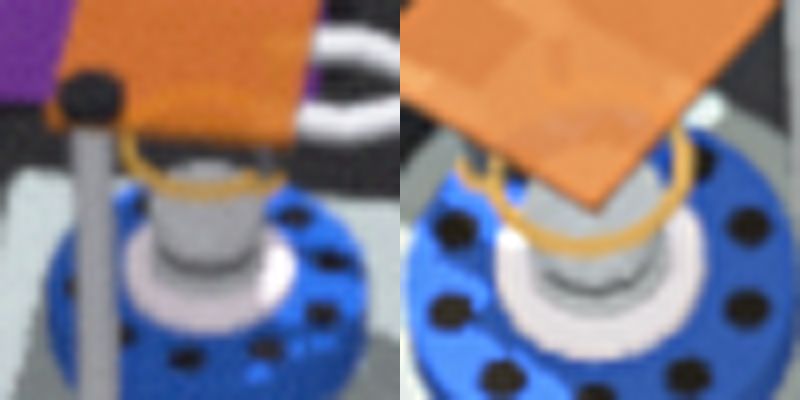

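```bash
python3 -m pendant '[[[-0.03,0.08,0],[-0.04,0,0],-1],[[0,0,-0.1],[0,0,0],-1],[[0,0,-0.1],[0,0,0],-1],[[0,0,-0.1],[0,0,0],-1],[[0,0,-0.1],[0,0,0],-1],[[0,0,-0.1],[0,0,0],-1],[[0,0,0],[0,0,0],-1],[[0,0,0],[0,0,0],-1],[[0,0,0],[0,0,0],-1],[[0,0,0],[0,0,0],-1]]'
python3 m.py 6
```

```text
time: 12.27
tool_pos: [498.1, -214.9, 139.4]
tcp_rot: [3.132, -0.001, 0.2]
contact_force: [0.2, 0.3, -2.7]
grip_width: 34.5
finger_force: 30.0
tcp [ 498.1 -214.9  139.4] [ 3.1322e+00 -1.0000e-03  2.0030e-01] pred [ 645.6 -185.9  115.4] F [ 0.2  0.3 -2.7]
side 113.4 [ 646.87 -190.93] 25.12 1612
side 115.4 [ 646.06 -188.68] 25.11 1624
side 117.4 [ 645.26 -186.41] 25.09 1635
scene 113.4 [ 644.64 -185.65] 23.16 2038
scene 115.4 [ 645.67 -186.44] 23.15 2049
scene 117.4 [ 646.7  -187.23] 23.14 2053
```

```bash
python3 -m pendant '[[[0,0,-0.05],[0.04,0,0],-1],[[0,0,-0.05],[0.04,0,0],-1],[[0,0,-0.05],[0,0,0],-1],[[0,0,-0.05],[0,0,0],-1],[[0,0,-0.05],[0,0,0],-1],[[0,0,-0.05],[0,0,0],-1],[[0,0,0],[0,0,0],-1],[[0,0,0],[0,0,0],-1],[[0,0,0],[0,0,0],-1],[[0,0,0],[0,0,0],-1]]'
python3 m.py 7
python3 - <<'E'
from h import *
C=[]
for n in("side","scene"):
    p=bot.camera_params(n);im=cv2.imread(f"pics/{n}_7.png")
    q=np.round(proj(p,[[645.8,-185.9,105]])[0]).astype(int);x,y=q-[20,20]
    k=cv2.resize(im[y:y+40,x:x+40],(400,400),interpolation=cv2.INTER_CUBIC)
    a=np.linspace(0,2*np.pi,90); C.append(k)
    k=k.copy()
    for z,R,col in((106.5,23,(255,0,255)),(110,18,(0,0,255)),(95,15.5,(0,255,0))):
        e=(proj(p,np.c_[645.5+R*np.cos(a),-186.2+R*np.sin(a),0*a+z])-[x,y]+.5)*10-.5
        cv2.polylines(k,[e.astype(np.int32)],True,col,1)
    C.append(k)
cv2.imwrite("pics/c7.png",cv2.resize(np.vstack([np.hstack(C[:2]),np.hstack(C[2:])]),(600,600)))
E
```

```text
time: 13.2
tool_pos: [498.0, -214.8, 130.3]
tcp_rot: [-3.142, -0.003, 0.2]
contact_force: [-0.3, -0.3, -1.9]
grip_width: 34.8
finger_force: 30.0
tcp [ 498.  -214.8  130.3] [-3.1415e+00 -2.7000e-03  2.0030e-01] pred [ 645.5 -185.9  106.3] F [-0.3 -0.3 -1.9]
side 104.3 [ 645.54 -191.62] 26.25 1310
side 106.3 [ 644.7 -189.4] 26.28 1321
side 108.3 [ 643.92 -187.16] 26.25 1331
scene 104.3 [ 644.04 -185.13] 23.32 1798
scene 106.3 [ 645.1  -185.92] 23.28 1802
scene 108.3 [ 646.15 -186.71] 23.25 1806
```

View pics/c7.png

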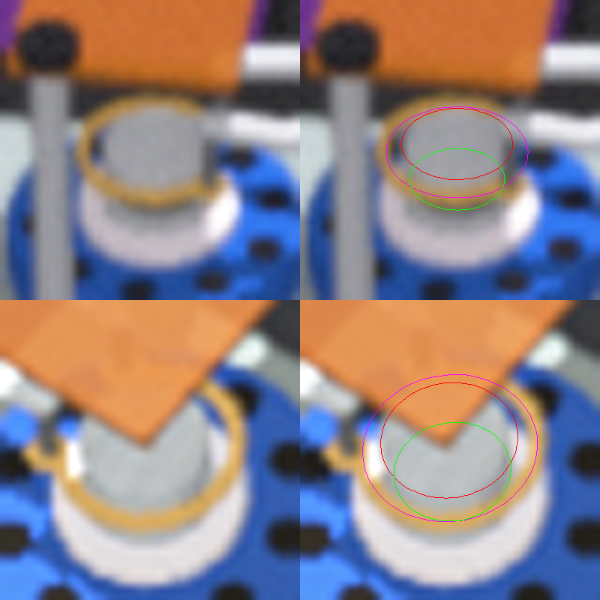

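The crop shows the clip around the axle end with gaps all round. It is offset by about 0.8 mm toward +x and 0.4 mm toward +y, so I'll correct that and lower gently to the groove.

```bash
python3 -m pendant '[[[-0.025,-0.013,0],[0,0.02,0],-1],[[0,0,0],[0,0,0],-1],[[0,0,-0.05],[0,0,0],-1],[[0,0,-0.05],[0,0,0],-1],[[0,0,-0.05],[0,0,0],-1],[[0,0,-0.05],[0,0,0],-1],[[0,0,-0.05],[0,0,0],-1],[[0,0,-0.05],[0,0,0],-1],[[0,0,-0.05],[0,0,0],-1],[[0,0,-0.03],[0,0,0],-1]]'
python3 -m pendant '[[[0,0,0],[0,0,0],-1],[[0,0,0],[0,0,0],-1],[[0,0,0],[0,0,0],-1],[[0,0,0],[0,0,0],-1],[[0,0,0],[0,0,0],-1],[[0,0,0],[0,0,0],-1],[[0,0,0],[0,0,0],-1],[[0,0,0],[0,0,0],-1],[[0,0,0],[0,0,0],-1],[[0,0,0],[0,0,0],-1]]'
python3 m.py 8
python3 - <<'E'
from h import *
C=[]
for n in("side","scene"):
    p=bot.camera_params(n);im=cv2.imread(f"pics/{n}_8.png")
    q=np.round(proj(p,[[645.8,-185.9,100]])[0]).astype(int);x,y=q-[20,20]
    k=cv2.resize(im[y:y+40,x:x+40],(400,400),interpolation=cv2.INTER_CUBIC)
    a=np.linspace(0,2*np.pi,90); C.append(k)
    k=k.copy()
    for z,R,col in((95,23,(255,0,255)),(110,18,(0,0,255)),(95,15.5,(0,255,0))):
        e=(proj(p,np.c_[645+R*np.cos(a),-186.5+R*np.sin(a),0*a+z])-[x,y]+.5)*10-.5
        cv2.polylines(k,[e.astype(np.int32)],True,col,1)
    C.append(k)
cv2.imwrite("pics/c8.png",cv2.resize(np.vstack([np.hstack(C[:2]),np.hstack(C[2:])]),(600,600)))
E
```

```text
time: 14.13
tool_pos: [497.1, -215.1, 118.5]
tcp_rot: [-3.141, -0.0, 0.2]
contact_force: [-0.4, 0.0, -2.0]
grip_width: 34.4
finger_force: 30.0
time: 14.97
tool_pos: [497.2, -215.2, 118.8]
tcp_rot: [-3.141, -0.0, 0.2]
contact_force: [0.1, 0.5, -1.6]
grip_width: 33.9
finger_force: 30.0
tcp [ 497.2 -215.2  118.8] [-3.1409e+00 -3.0000e-04  2.0030e-01] pred [ 644.7 -186.3   94.8] F [ 0.1  0.5 -1.6]
side 92.8 [ 647.35 -189.24] 22.89 569
side 94.8 [ 646.59 -186.99] 22.84 569
side 96.8 [ 645.83 -184.74] 22.79 569
scene 92.8 [ 643.19 -185.72] 23.38 1408
scene 94.8 [ 644.25 -186.5 ] 23.33 1408
scene 96.8 [ 645.29 -187.28] 23.29 1409
```

View pics/c8.png

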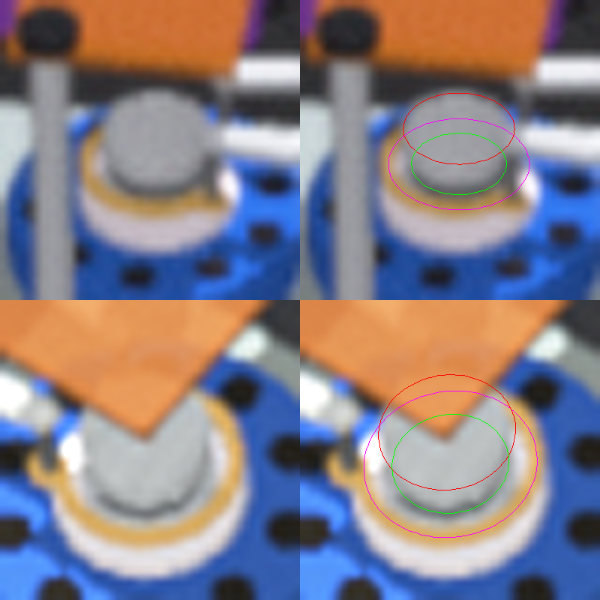

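The clip sits round the axle at groove level with a visible gap all round. The overlay for (645, -186.5, 95) matches in both views, and the wrist force is just the weight, so nothing is touching. Handing in.

```bash
python3 -c "
from plant import bot
print(bot.close_job())"
```

```text
the job is handed in; nothing more can be done
None
```

I handed the job in with the spread clip held level with the groove round the axle of the large grey rotator, handles still squeezed, no contact showing in the wrist force, and the centring measured to about 1 mm from the cameras; no verdict was returned.

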